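# Press two walnut inlay blocks flush into an oak panel

### The arm

A 6-joint arm with a two-finger parallel gripper is mounted at the origin on the work surface. World frame = base frame: x ahead of the robot, y to its left, z up, the work surface at z = 0. Lengths are in m, angles in degrees, forces in N, time in s.
With the tool pointing down it reaches from about 0.25 to 0.725 m from the base axis. Payload 9.7 kg.
Tool frame: the origin (TCP) lies at the very end of the fingers, on their centre line; the grasp point (between the pads) lies tcp_to_grasp behind it (tcp_to_grasp is the distance from the TCP to the grasp point, in m); z points along the fingers, y is the direction in which the jaws open and shut (so a half turn about z gives the same grasp; the last joint's range is limited). The gripper opens to 85 mm and grips with 20 to 120 N. Pads are 22 mm wide; open, the fingers measure 114 mm over their backs; the gripper's body (76 mm by 85 mm) begins 54 mm behind the grasp point. The pads swing forward as they close: fully open they stand 13 mm farther back than shut.
Start: joints at [66.406, 4.979, 10.078, 95.1, 0, 90], TCP at [0.22, 0.504, 0.231] pointing down, gripper open.
Joint ranges: [-179.16, 179.16], [-48.56, 103.87], [-65.8, 70.77], [-126.05, 130.52], [-82.76, 87.17], [-180, 180]. Speed limits (degrees/s): [127.2, 127.2, 147.25, 180, 180, 180].

### API

Orientations are given as [roll, pitch, yaw] about the fixed x, y, z axes, in that order (R = Rz(yaw) Ry(pitch) Rx(roll)).
In Python, from workcell import * gives the robot as it stands. The module is installed in compiled form; this text tells all that it offers.
- The arm moves only by the shell command python3 -m pendant 'ROWS' [FORCE]. ROWS is JSON, a list of rows, each a list of 3 entries, a list of its own where there are three numbers: the opening in per cent of the stroke, from 0 (shut) to 100 (fully open), then the shift along the world's x, y, z in mm, then the turn, a rotation vector about the world's x, y, z in degrees. A call has 1 to 20 rows; each row is the pose to reach, as a shift and turn from the pose measured when the call began; what a row does not reach only later rows make up. A row lasts 1/8 s, in which the tool goes at most 62.5 mm and 10.7 degrees, less where a joint would pass 70% of its speed; a pose out of reach is approached as far as the arm can. A call with a gripper value outside its range is refused whole. The fingers move at their own pace and stop on an object; FORCE is the grip in N (left out, the last holds). Time passes only in rows, so rows that repeat a pose let the fingers close. It gives the time, the measured TCP pose, the force and the opening at its end, in the units of the state.
- get_obs(): the state, without advancing time (a new reading comes with each control period).
- camera(name): name is "scene" or "top"; returns a dict with "img" (400x640x3 uint8, red, green, blue), "fx", "fy", "cx", "cy" (pixels), "cam_to_world" (4x4, takes a point from camera to world coordinates). Camera axes: x right, y down, z forward; pixel columns grow to the right and rows downward; lengths in m; the calibration is good to about 2 mm. A picture is of the moment at which its call begins. There is no depth.
- job_done(): hands the job in, once; it reports no verdict.
Trained networks look in a picture, given as the dict that the camera call returned (one of the last four; its "shot" number tells which), for a name from the list of things; names that differ only in an ending like _2 or _b are one class to them, and where a whole thing is asked for, a point or a joint stands for the part that bears it (a point fixed in the world has none). Each returns a list of dicts, best first, with "confidence" (0 to 1); they miss things now and then, are a little off and sometimes report something else, mostly with a low value. They report only what shows in the picture. A call takes as long as a camera call. They do not tell look-alikes from the thing itself.
- regions_of(picture, label): "region" (400x640 bool, what is visible of it).
- pinpoint(picture, label): "position" ([x, y, z] in m, in world coordinates, good to about 4 mm: a listed point, or the origin of a listed thing).
The state is a dict: "time": time; "q": joint angles; "qd": joint speeds; "joint_efforts": joint torques, N m; "ee_pos": TCP position; "tcp_rot": TCP orientation; "wrist_force": force on the tool from outside, world axes, zero at the start; "torque": the same for the moment, N m; "opening": finger opening in m.
Only numpy, scipy, OpenCV 4.12 (cv2) and the standard library are available. Lean on these libraries where they do the work, as an engineer would, in place of code of your own. Each camera call takes 0.05 s, during which the arm holds its last target. There are 200 camera calls.

### The job

First roll the loose dowel along the panel, without lifting it, until it lies against the stop strip at the panel's far edge. Then put the two walnut inlay blocks, the long one and the square one, into the recesses they fit, chamfered side down, and press each fully home against its sprung catches so that it is flush with the panel. Leave the walnut offcut, the tools and everything else on the bench where they are.

Things in the scene. Friction and masses are not known exactly. Their poses are not given: they have to be found in the camera images.
- panel: Oak panel fixed to the bench, 220 (x) x 260 (y) x 26 mm thick, top at z = 0.026. Origin: centre of its underside; x points to its far edge. Two screw clamps hold it at its sides, fixed: each fills panel x 0.025..0.065, |y| 0.106..0.143 and rises to 95 mm above the bench.
- stop_strip (a point): Middle of the near face of the stop strip, at its foot, at panel (0.093, 0, 0.026). The strip is fixed on the panel's top along y by the far edge, 14 wide x 200 long x 14 mm high.
- long_recess (a point): Centre of the mouth of the long recess, level with the panel's top; axes as the panel's; panel (-0.045, 0.045). Recess 37 (x) x 75 (y) x 18 mm deep, flat floor. A rounded brass nose on a spring stands 3 mm out of the middle of both end walls (+y, -y), so a block laid in stays about 9 mm proud until pressed (5 to 15 N).
- square_recess (a point): Centre of the mouth of the square recess, level with the panel's top; axes as the panel's; panel (-0.045, -0.060). Recess 47 x 47 x 18 mm deep, with the same sprung noses in its +y and -y walls.
- long_block: Loose walnut block 34 (x) x 72 (y) x 18 mm high, 40 g, lying flat; its four lower edges are bevelled (2 mm in, 4 mm up). Origin: centre of its underside.
- long_block_top (a point): Centre of the long block's top face, 18 mm above its origin.
- square_block: Loose walnut block 44 x 44 x 18 mm high, 40 g, lying flat, same bevel. Origin: centre of its underside.
- square_block_top (a point): Centre of the square block's top face, 18 mm above its origin.
- dowel: Loose round wooden dowel, 25 mm diameter, 180 mm long along its own y, lying on the panel's top across both recesses, roughly parallel to the stop strip. Origin: its middle, on its axis. When it touches the strip its axis is at panel x = 0.0805.
- offcut: Bystander: walnut offcut 60 x 56 x 24 mm high, no bevel, fits neither recess; lies in one of the three places where the blocks lie. Origin: centre of its underside.
- glue_bottle: Bystander: standing glue bottle, diameter 60, height 170 mm. Origin: centre of its underside.
- screw_jar: Bystander: standing glass jar, diameter 60, height 70 mm. Origin: centre of its underside.
- chisel: Bystander: chisel lying along its own x, 230 mm long, 22 mm wide and high (handle x -0.11..-0.01, blade to +0.12). Origin at bench level near the ferrule.
- cork_block: Bystander: cork sanding block 110 (x) x 60 (y) x 35 mm high. Origin: centre of its underside.
Mind the look-alikes: they are no part of the job. Leave any turquoise look-alike of the square_block alone. What is shaped like the dowel but red is not meant.

How it is judged:
By the outcome, as a careful person would: the job done as asked, in the order asked, and still so for the second after the job is handed in, with the robot touching nothing.
It also fails if it takes over 72 s, if anything falls off the work surface, if the arm or the gripper's body presses on something with over 40 N, if the wrist force passes 120 N, or if a joint passes its speed limit or range.

## Working session

There is one attempt and no reset: what is moved stays moved. The work goes in short steps, Python scripts to look and compute and a shell command to move; the robot and the scene stay as the last step left them, time stands still between calls to the robot, and variables do not carry over. Pictures are saved under pics/ and viewed, about 8 in all and at most 12, crops included, and the job is handed in when it is done.

```bash
mkdir -p pics
cat > h.py <<'E'
from workcell import *
import numpy as np, cv2
def save(p,n,crop=None,s=1):
    im=p["img"][:,:,::-1]
    if crop: im=im[crop[1]:crop[3],crop[0]:crop[2]]
    cv2.imwrite(f"pics/{n}.png",cv2.resize(np.ascontiguousarray(im),None,fx=s,fy=s,interpolation=cv2.INTER_CUBIC))
def ray(p,u,v,z):
    T=np.array(p["cam_to_world"]);d=T[:3,:3]@[(u-p["cx"])/p["fx"],(v-p["cy"])/p["fy"],1];o=T[:3,3]
    return o+d*(z-o[2])/d[2]
def proj(p,X):
    T=np.linalg.inv(np.array(p["cam_to_world"]));c=T[:3,:3]@np.array(X)+T[:3,3]
    return c[0]/c[2]*p["fx"]+p["cx"],c[1]/c[2]*p["fy"]+p["cy"]
def rect(p,reg,z):
    c=max(cv2.findContours(reg.astype(np.uint8),cv2.RETR_EXTERNAL,cv2.CHAIN_APPROX_NONE)[0],key=cv2.contourArea)
    w=np.array([ray(p,a,b,z)[:2]*1000 for a,b in c[:,0]],np.float32)
    (x,y),(a,b),t=cv2.minAreaRect(w); return [round(k,1) for k in (x,y,a,b,t)]
E
python3 - <<'E'
from h import *
for n in("top","scene"):
    p=camera(n);save(p,n+"0")
    print(n,np.round(p["cam_to_world"],3).tolist(),p["fx"])
    for l in "panel stop_strip long_recess square_recess long_block_top square_block_top dowel offcut glue_bottle screw_jar chisel cork_block".split():
        print(l,[(np.round(np.array(d["position"])*1000).tolist(),[round(k) for k in proj(p,d["position"])],round(d["confidence"],2)) for d in pinpoint(p,l)])
E
```

```text
top [[-0.005, -0.985, 0.173, 0.334], [-1.0, 0.01, 0.028, -0.011], [-0.029, -0.173, -0.984, 1.14], [0.0, 0.0, 0.0, 1.0]] 422.64136572273617
panel [([596.0, -32.0, -2.0], [339, 166], 0.64)]
stop_strip [([689.0, -11.0, 24.0], [331, 130], 0.83)]
long_recess [([543.0, 4.0, 25.0], [326, 183], 0.83)]
square_recess [([565.0, -99.0, 22.0], [365, 175], 0.8)]
long_block_top [([569.0, 302.0, 14.0], [218, 175], 0.67), ([543.0, 3.0, 25.0], [327, 183], 0.21)]
square_block_top [([452.0, 223.0, 18.0], [245, 217], 0.87), ([425.0, 316.0, 21.0], [210, 228], 0.8)]
dowel [([567.0, -43.0, 39.0], [344, 173], 0.97), ([336.0, -72.0, 16.0], [356, 261], 0.76), ([690.0, -9.0, 25.0], [331, 130], 0.57)]
offcut [([475.0, -296.0, 2.0], [438, 208], 0.91), ([459.0, -411.0, 3.0], [482, 214], 0.65)]
glue_bottle [([690.0, -403.0, 2.0], [473, 131], 0.78)]
screw_jar [([565.0, -99.0, 24.0], [364, 175], 0.72), ([486.0, 429.0, -2.0], [172, 206], 0.66)]
chisel [([460.0, -411.0, -0.0], [482, 214], 0.84)]
cork_block [([673.0, -276.0, 2.0], [427, 137], 0.64)]
scene [[0.014, 0.718, -0.696, 1.333], [1.0, 0.001, 0.02, -0.023], [0.01
[... 342 characters left out ...]
1.0, 297.0, 24.0], [431, 222], 0.81)]
square_block_top [([422.0, 314.0, 21.0], [427, 185], 0.69), ([457.0, 227.0, 13.0], [400, 195], 0.66), ([570.0, 300.0, 23.0], [432, 222], 0.44), ([424.0, 315.0, -1.0], [426, 191], 0.2)]
dowel [([564.0, -35.0, 38.0], [311, 217], 0.72), ([338.0, -70.0, 12.0], [301, 168], 0.7)]
offcut [([479.0, -297.0, -2.0], [221, 204], 0.6), ([428.0, 315.0, -2.0], [427, 192], 0.45)]
glue_bottle [([695.0, -403.0, 0.0], [167, 265], 0.76)]
screw_jar [([489.0, 427.0, 3.0], [469, 206], 0.8), ([685.0, -10.0, 25.0], [320, 256], 0.71)]
chisel [([459.0, -411.0, -1.0], [184, 199], 0.72), ([693.0, -403.0, 1.0], [167, 264], 0.35)]
cork_block [([671.0, -276.0, -2.0], [218, 258], 0.92)]
```

Run:
```python
from h import *
p=camera("top")
save(p,"top1",(180,110,460,290),2.8)
for l,z in (("dowel",.0385),("long_block",.018),("square_block",.018),("panel",.026),("stop_strip",.04),("offcut",.024)):
    for d in regions_of(p,l):
        v,u=np.nonzero(d["region"]); print(l,round(d["confidence"],2),len(u),[round(u.mean()),round(v.mean())],p["img"][d["region"]].mean(0).round(),rect(p,d["region"],z))
T=[];
P=[(-.045,.045),(-.045,-.06),(.093,0)]
```

```text
dowel 0.91 637 [356, 261] [173.  39.  35.] [338.5, -70.5, 25.7, 176.0, 72.0]
dowel 0.72 603 [342, 173] [162. 128.  89.] [567.0, -38.1, 25.8, 180.4, 19.7]
long_block 0.84 329 [219, 175] [60. 37. 25.] [568.1, 297.6, 74.5, 34.0, 61.8]
square_block 0.84 274 [211, 227] [58. 36. 24.] [428.2, 314.0, 45.0, 44.4, 46.3]
square_block 0.56 283 [245, 217] [ 66. 168. 154.] [454.9, 221.7, 44.7, 46.0, 18.1]
panel 0.87 7301 [339, 163] [117.  79.  54.] [597.4, -31.8, 225.7, 295.2, 11.4]
panel 0.71 691 [483, 218] [108.  88.  78.] [460.1, -405.4, 222.6, 26.5, 2.9]
stop_strip 0.62 7498 [339, 163] [117.  80.  55.] [595.7, -32.4, 228.7, 293.4, 11.7]
offcut 0.72 530 [439, 207] [67. 43. 28.] [477.2, -292.2, 61.1, 61.6, 32.6]
```

View pics/top0.png

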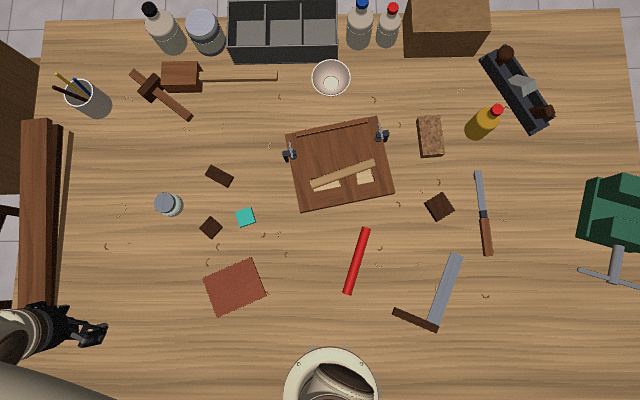

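View pics/top1.png

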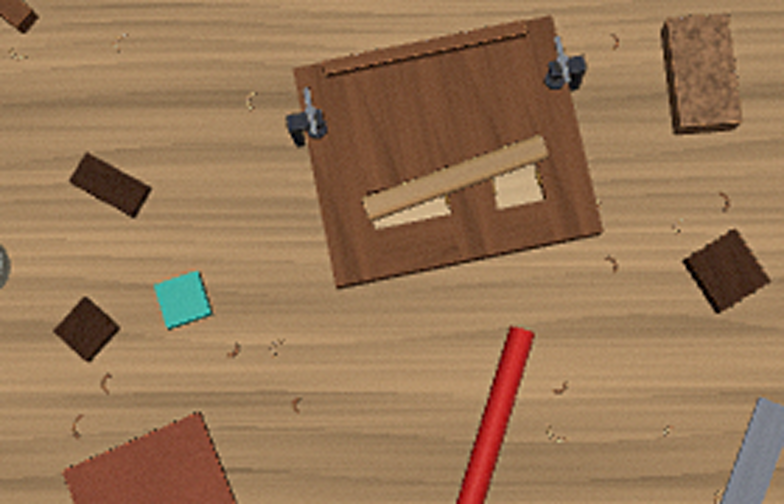

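The dowel wanted is tan at (342,173); the red rod at (356,261) is not meant. The square walnut block is at (211,227), with the turquoise look-alike at (245,217) and the larger offcut at (439,207). The long block is at (219,175). Crop top1 confirms these choices. Both recesses are bright, under the dowel.

Run:
```python
from h import *
import workcell
print(workcell.tcp_to_grasp if hasattr(workcell,"tcp_to_grasp") else [k for k in dir(workcell) if k[0]!='_'])
o=get_obs(); print({k:np.round(v,3).tolist() for k,v in o.items()})
M={"panel":(0,0,0),"stop_strip":(.093,0,.026),"long_recess":(-.045,.045,.026),"square_recess":(-.045,-.06,.026)}
A=[];B=[]
for n in("top","scene"):
  for i in range(2):
    p=camera(n)
    for l,m in M.items():
        d=pinpoint(p,l)
        if d: A.append(m[:2]);B.append(d[0]["position"][:2])
    for l,z in (("dowel",.0385),("long_block",.018),("square_block",.018)):
        for d in regions_of(p,l):
            c=p["img"][d["region"]].mean(0)
            if not(c[0]>2.5*c[1] or c[1]>c[0]): print(n,l,round(d["confidence"],2),rect(p,d["region"],z))
A=np.array(A);B=np.array(B);a=A-A.mean(0);b=B-B.mean(0)
th=np.arctan2((a[:,0]*b[:,1]-a[:,1]*b[:,0]).sum(),(a*b).sum())
R=np.array([[np.cos(th),-np.sin(th)],[np.sin(th),np.cos(th)]]);t=B.mean(0)-R@A.mean(0)
print("panel",t,np.degrees(th),np.round((B-A@R.T-t)*1000,1).tolist())
print("dowel in panel",R.T@(np.array([.566,-.038])-t))
```

```text
0.0187
{'time': 1.65, 'q': [66.406, 4.978, 10.08, 95.1, -0.001, 89.999], 'qd': [0.018, -0.048, 0.021, 0.056, -0.015, 0.068], 'joint_efforts': [0.001, -52.009, 46.486, 0.001, 0.0, 0.0], 'ee_pos': [0.22, 0.504, 0.231], 'tcp_rot': [179.998, 0.001, 156.407], 'wrist_force': [-0.182, 0.4, -0.528], 'torque': [-0.029, 0.002, -0.031], 'opening': 0.086}
top dowel 0.84 [566.8, -37.9, 26.3, 181.7, 20.2]
top long_block 0.68 [567.2, 297.0, 73.2, 32.8, 63.0]
top long_block 0.55 [710.7, -430.3, 61.3, 131.5, 44.2]
top square_block 0.75 [427.2, 314.4, 47.5, 44.9, 49.6]
top dowel 0.86 [567.1, -38.1, 27.3, 182.3, 19.7]
top long_block 0.85 [567.5, 297.9, 76.9, 35.9, 60.3]
top long_block 0.33 [711.3, -430.9, 61.3, 133.6, 44.2]
top square_block 0.87 [426.9, 315.4, 44.7, 44.5, 46.0]
scene dowel 0.85 [563.1, -38.3, 38.7, 187.8, 18.6]
scene long_block 0.84 [573.8, 294.8, 73.0, 54.9, 64.2]
scene square_block 0.65 [435.7, 311.6, 42.8, 51.3, 48.8]
scene dowel 0.84 [565.8, -39.5, 31.8, 184.0, 19.7]
scene dowel 0.36 [593.1, 286.3, 71.9, 51.8, 62.5]
scene long_block 0.63 [573.9, 295.1, 70.6, 47.9, 64.7]
scene square_block 0.7 [433.9, 311.1, 49.7, 60.2, 47.8]
panel [ 0.59789061 -0.00413756] -4.716463867874269 [[-3.4, -27.0], [0.1, -0.4], [-16.1, -39.9], [19.4, 360.3], [-1.7, -24.7], [1.4, 2.7], [-14.1, -39.1], [19.6, -37.6], [-4.3, -25.3], [-4.6, 0.4], [-10.1, -37.7], [12.3, -34.9], [-0.7, -24.6], [-9.9, -35.0], [12.2, -37.4]]
dowel in panel [-0.02899829 -0.03636998]
```

```bash
python3 -m pendant '[[50,[31,-56,-5],[0,0,5]],[50,[62,-112,-10],[0,0,10]],[50,[93,-168,-20],[0,0,15]],[50,[124,-224,-30],[0,0,20]]]' 40; python3 -c "
from h import *
o=get_obs();print(o['q'],o['tcp_rot'])"
```

```text
time: 3.75
ee_pos: [0.3409, 0.2852, 0.2024]
tcp_rot: [180.0, 0.0, 176.6]
wrist_force: [0.9, 0.9, 0.9]
opening: 0.0426
[ 3.99225846e+01 -9.96502957e+00 -7.54624213e+00  9.23669994e+01
 -5.34455287e-03  4.33214671e+01] [1.79968357e+02 4.13434845e-02 1.76601104e+02]
```

```bash
python3 -m pendant '[[60,[31,-56,-10],[0,0,4]],[60,[62,-112,-20],[0,0,8]],[60,[93,-168,-30],[0,0,12]],[60,[124,-224,-40],[0,0,16]],[60,[156,-280,-60],[0,0,20]],[60,[188,-337,-82],[0,0,23.5]],[60,[188,-337,-82],[0,0,23.5]],[60,[188,-337,-82],[0,0,23.5]]]'
```

```text
time: 4.75
ee_pos: [0.5288, -0.0525, 0.1197]
tcp_rot: [179.9, -0.0, -160.0]
wrist_force: [0.7, 1.2, -0.5]
opening: 0.0514
```

```bash
python3 -m pendant '[[60,[0,0,-45],[0,0,0]],[60,[0,0,-70],[0,0,0]],[60,[0,0,-86],[0,0,0]],[60,[0,0,-86],[0,0,0]]]'; python3 -c "
from h import *
p=camera('top');save(p,'t2',(250,90,430,230),4)"
```

```text
time: 5.25
ee_pos: [0.5283, -0.0516, 0.0336]
tcp_rot: [179.9, -0.1, -160.0]
wrist_force: [0.2, -0.3, 0.1]
opening: 0.0512
```

View pics/t2.png

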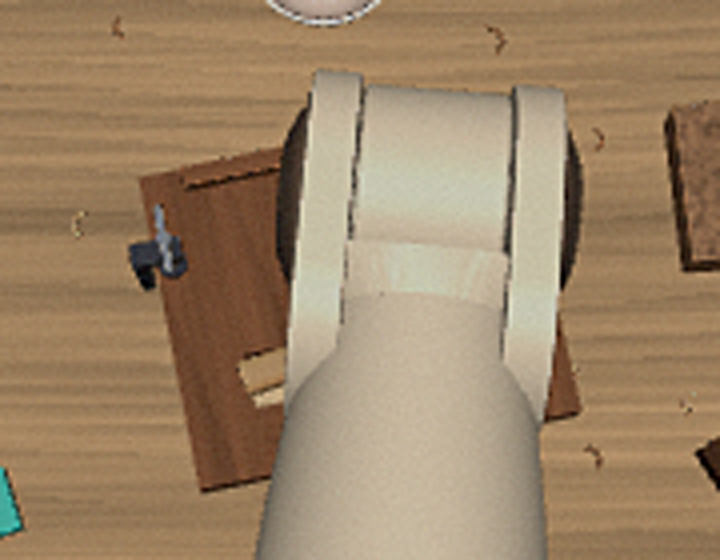

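Pic t2: the arm hides most of the panel; the dowel's left end, at crop (260,365), is undisturbed. I'll push slowly while turning to the panel's yaw of about 11.5°.

```bash
python3 -m pendant '[[60,[8,2,0],[0,0,0]],[60,[16,4,0],[0,0,0]],[60,[24,6,0],[0,0,-1]],[60,[32,8,0],[0,0,-2]],[60,[40,10,0],[0,0,-3]],[60,[48,12,0],[0,0,-4]],[60,[56,14,0],[0,0,-5]],[60,[64,16,0],[0,0,-6]],[60,[72,18,0],[0,0,-7]],[60,[80,20,0],[0,0,-8]],[60,[87,22,0],[0,0,-8.5]],[60,[94,24,0],[0,0,-8.5]],[60,[100,25,0],[0,0,-8.5]],[60,[105,27,0],[0,0,-8.5]],[60,[109,28,0],[0,0,-8.5]],[60,[113,28,0],[0,0,-8.5]],[60,[113,28,0],[0,0,-8.5]]]'; python3 -c "
from h import *
p=camera('scene');save(p,'s3',(220,170,420,300),4)
for d in regions_of(p,'dowel'): print(d['confidence'],rect(p,d['region'],.0385))
for d in pinpoint(p,'dowel'): print(d)"
```

```text
time: 7.42
ee_pos: [0.6421, -0.0239, 0.0345]
tcp_rot: [179.9, 0.0, -168.5]
wrist_force: [-0.0, 0.3, 0.4]
opening: 0.0512
0.68 [664.5, -3.6, 31.6, 184.3, 17.4]
0.43 [431.6, -93.9, 24.0, 59.6, 73.4]
{'position': [0.6625, -0.004, 0.0394], 'confidence': 0.94}
{'position': [0.3343, -0.0732, 0.0115], 'confidence': 0.42}
```

View pics/s3.png

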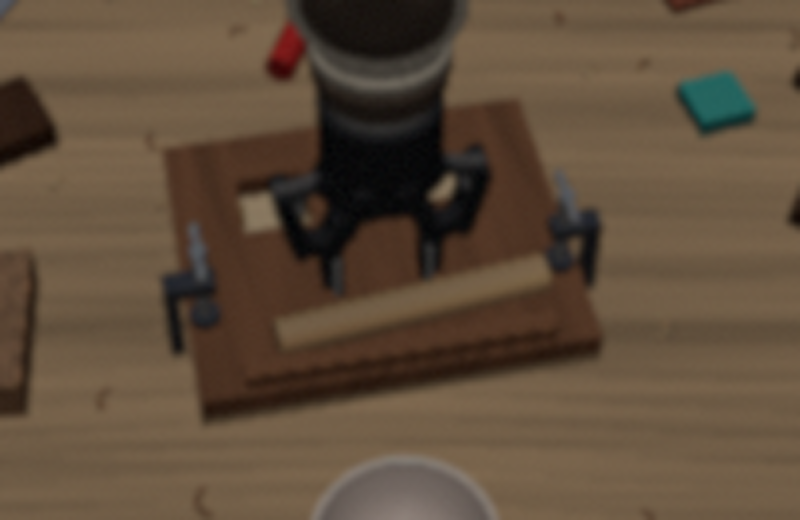

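Pic s3: the dowel lies at crop (415,300). Its -y end is nearly at the strip, and its +y end at (548,270) lags close to the clamp. I'll push the +y end home.

```bash
python3 -m pendant '[[60,[-6,-1,0],[0,0,0]],[60,[-10,-2,0],[0,0,0]],[60,[-13,13,0],[0,0,0]],[60,[-16,27,0],[0,0,0]],[60,[-12,28,0],[0,0,0]],[60,[-8,29,0],[0,0,0]],[60,[-4,30,0],[0,0,0]],[60,[-1,30,0],[0,0,0]],[60,[2,31,0],[0,0,0]],[60,[4,31,0],[0,0,0]],[60,[6,32,0],[0,0,0]],[60,[6,32,0],[0,0,0]]]'; python3 -c "
from h import *
p=camera('scene')
for d in regions_of(p,'dowel')[:1]: print(d['confidence'],rect(p,d['region'],.0385))
for d in pinpoint(p,'dowel')[:1]: print(d)"
```

```text
time: 9.07
ee_pos: [0.6478, 0.008, 0.0345]
tcp_rot: [179.9, -0.0, -168.5]
wrist_force: [-1.2, -1.1, 1.1]
opening: 0.0512
0.87 [371.1, -73.6, 28.1, 179.3, 73.4]
{'position': [0.6751, -0.0013, 0.0401], 'confidence': 0.81}
```

```bash
python3 -m pendant '[[60,[1,0,0],[0,0,0]],[60,[2,0,0],[0,0,0]],[60,[2,0,0],[0,0,0]]]'; python3 -c "
from h import *
p=camera('scene')
for d in regions_of(p,'dowel')[:2]: print(d['confidence'],rect(p,d['region'],.0385))
save(p,'s4',(220,170,420,300),4)"
```

```text
time: 9.6
ee_pos: [0.6482, 0.008, 0.0344]
tcp_rot: [179.9, -0.2, -168.5]
wrist_force: [-9.0, -1.6, 4.0]
opening: 0.051
0.94 [672.2, -1.4, 33.1, 182.8, 11.0]
0.89 [371.4, -74.2, 24.9, 170.6, 72.6]
```

View pics/s4.png

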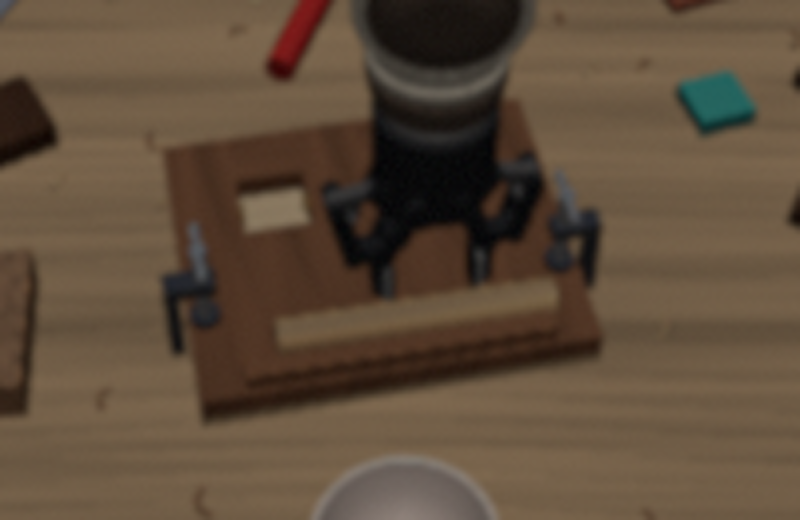

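Pic s4: the dowel, crop (275,330)–(558,295), lies parallel to the strip. The push stalled at 9 N, so it is home. I'll back off and touch the panel with the fingers at about 34 mm opening to find the true tip height.

```bash
python3 -m pendant '[[60,[-8,-2,0],[0,0,0]],[40,[-16,-4,0],[0,0,0]],[40,[-24,-5,-4],[0,0,0]],[40,[-24,-5,-7],[0,0,0]],[40,[-24,-5,-9.5],[0,0,0]],[40,[-24,-5,-9.5],[0,0,0]]]' ;python3 -m pendant '[[40,[0,0,-2],[0,0,0]],[40,[0,0,-2],[0,0,0]]]'
```

```text
time: 10.45
ee_pos: [0.6243, 0.003, 0.0253]
tcp_rot: [179.9, -0.2, -168.5]
wrist_force: [-2.2, -0.3, 4.8]
opening: 0.0342
time: 10.7
ee_pos: [0.6243, 0.003, 0.0252]
tcp_rot: [179.9, -0.1, -168.5]
wrist_force: [-8.7, 1.2, 16.3]
opening: 0.0343
```

```bash
python3 -m pendant '[[60,[-5,0,50],[0,0,0]],[100,[-15,10,110],[0,0,6]],[100,[-25,50,125],[0,0,14]],[100,[-35,105,125],[0,0,22]],[100,[-45,165,115],[0,0,30]],[100,[-52,225,95],[0,0,38]],[100,[-57,270,75],[0,0,46]],[100,[-57,294.5,65],[0,0,50.2]],[100,[-57,294.5,65],[0,0,50.2]],[100,[-57,294.5,65],[0,0,50.2]]]'; python3 -c "
from h import *
p=camera('top')
for d in regions_of(p,'dowel')[:2]: print(d['confidence'],rect(p,d['region'],.0385))
for l in ('long_recess','square_recess','panel','stop_strip'): print(l,[(np.round(d['position'],4).tolist(),round(d['confidence'],2)) for d in pinpoint(p,l)])
hsv=cv2.cvtColor(p['img'],cv2.COLOR_RGB2HSV); save(p,'t5',(275,105,405,220),6)"
```

```text
time: 11.95
ee_pos: [0.5676, 0.297, 0.0904]
tcp_rot: [179.9, -0.1, -118.4]
wrist_force: [-0.0, 0.3, -0.6]
opening: 0.0853
0.59 [674.2, -0.5, 27.5, 181.1, 11.0]
long_recess [([0.5438, 0.0046, 0.0255], 0.89)]
square_recess [([0.5641, -0.0967, 0.0239], 0.75)]
panel [([0.5962, -0.0279, 0.0006], 0.84), ([0.5659, -0.0985, 0.0218], 0.67)]
stop_strip [([0.6899, -0.0132, 0.0248], 0.76)]
```

View pics/t5.png

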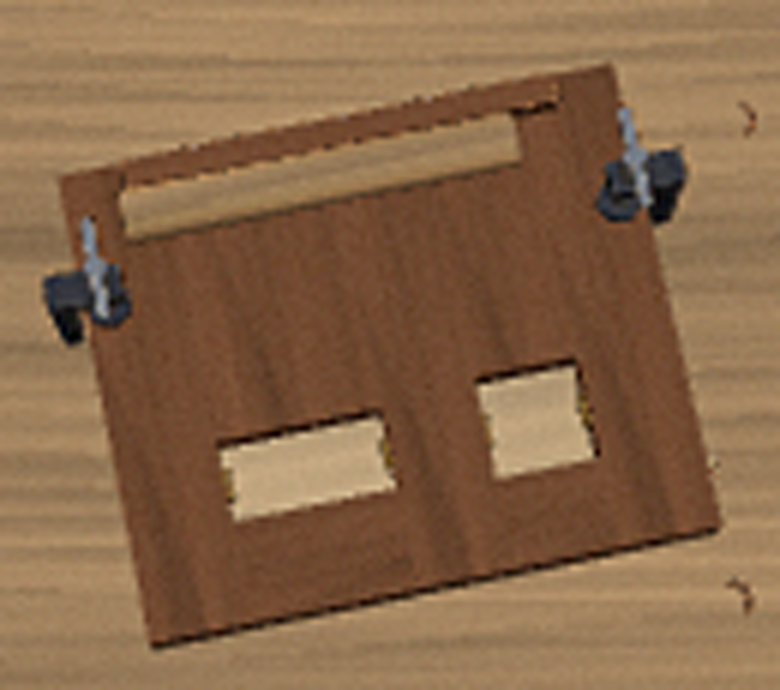

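Pic t5: the dowel at crop (320,175) lies along the strip. Long recess corners are (218,440),(380,410),(398,490),(235,522) and square recess corners (477,380),(577,358),(600,460),(495,480). I'll fit the panel pose from these.

```bash
cat > fit.py <<'E'
from h import *
p=camera('top')
px=[(58,176),(612,64),(720,530),(152,645),(218,440),(380,410),(398,490),(235,522),(477,380),(577,358),(600,460),(495,480)]
def c(x,y,a,b): return [(x+a,y+b),(x+a,y-b),(x-a,y-b),(x-a,y+b)]
A=np.array(c(0,0,110,130)+c(-45,45,18.5,37.5)+c(-45,-60,23.5,23.5))
B=np.array([ray(p,(x+.5)/6-.5+275,(y+.5)/6-.5+105,.026)[:2]*1000 for x,y in px])
a=A-A.mean(0);b=B-B.mean(0)
th=np.arctan2((a[:,0]*b[:,1]-a[:,1]*b[:,0]).sum(),(a*b).sum());R=np.array([[np.cos(th),-np.sin(th)],[np.sin(th),np.cos(th)]]);t=B.mean(0)-R@A.mean(0)
print(t,np.degrees(th),"\n",np.round(B-A@R.T-t,1).tolist())
for m in [(-45,45),(-45,-60)]: print(R@m+t)
E
python3 fit.py
python3 -m pendant '[[100,[0,0,-40],[0,0,0]],[100,[0,0,-70],[0,0,0]],[100,[0,0,-80],[0,0,0]],[40,[0,0,-80],[0,0,0]],[30,[0,0,-80],[0,0,0]],[30,[0,0,-80],[0,0,0]],[30,[0,0,-80],[0,0,0]]]' 40
```

```text
[597.47927259 -30.02376841] 11.059453321836232 
 [[0.3, -0.1], [0.2, 1.0], [-0.7, 1.6], [0.1, -1.7], [1.2, -0.4], [-0.3, 0.4], [-0.5, -0.0], [0.1, -0.9], [-0.4, -1.0], [0.2, 0.1], [-0.4, 0.1], [0.1, 0.9]]
[544.68274607   5.50828455]
[564.82463189 -97.54172485]
time: 13.18
ee_pos: [0.5684, 0.2974, 0.0122]
tcp_rot: [-180.0, 0.0, -118.4]
wrist_force: [-0.7, -0.3, 7.2]
opening: 0.0323
```

```bash
python3 -m pendant '[[30,[0,0,40],[0,0,0]],[30,[-2,-20,95],[0,0,0]],[30,[-6,-65,105],[0,0,6]],[30,[-10,-120,105],[0,0,14]],[30,[-14,-175,105],[0,0,22]],[30,[-18,-230,95],[0,0,30]],[30,[-22,-275,70],[0,0,36]],[30,[-23.7,-291.9,45],[0,0,39.5]],[30,[-23.7,-291.9,45],[0,0,39.5]],[30,[-23.7,-291.9,45],[0,0,39.5]]]'; python3 -c "
from h import *
p=camera('scene'); save(p,'s6',(270,160,380,250),7)
for d in regions_of(p,'long_block')[:2]: print(d['confidence'],rect(p,d['region'],.06))
for l in ('long_block','long_block_top'): print(l,[(np.round(d['position'],4).tolist(),round(d['confidence'],2)) for d in pinpoint(p,l)])
print(proj(p,(.5447,.0055,.065)),get_obs()['ee_pos'])"
```

```text
time: 14.42
ee_pos: [0.5452, 0.006, 0.0584]
tcp_rot: [-179.9, 0.0, -78.9]
wrist_force: [0.7, -0.3, -1.0]
opening: 0.0324
0.74 [632.4, -24.2, 234.5, 288.2, 11.6]
long_block [([0.5498, 0.0077, 0.0466], 0.57)]
long_block_top [([0.5471, 0.0092, 0.0252], 0.58), ([0.5483, 0.0106, 0.0658], 0.55)]
(np.float64(325.77815075436257), np.float64(205.00388912586027)) [0.54532757 0.00631653 0.05823151]
```

View pics/s6.png

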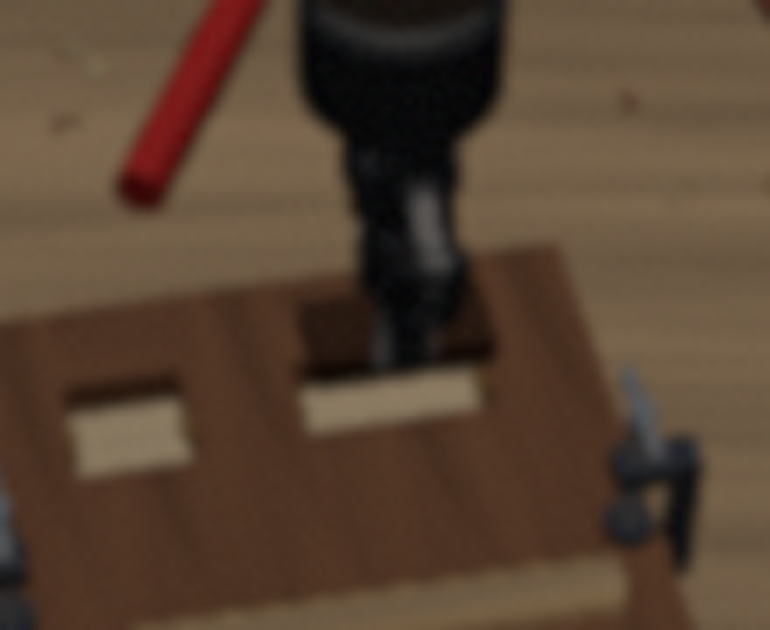

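Pic s6: the long block is held level above its recess. Its lower front corners are about (303,380) and (493,360); the recess's front corners are about (308,437) and (484,405).

```bash
cat > lat.py <<'E'
from h import *
th=np.radians(11.06);R=np.array([[np.cos(th),-np.sin(th)],[np.sin(th),np.cos(th)]]);t=np.array([597.5,-30.0])
def pan(p,x,y,z,s,off): return R.T@(ray(p,(x+.5)/s-.5+off[0],(y+.5)/s-.5+off[1],z)[:2]*1000-t)
E
python3 - <<'E'
from lat import *
p=camera('scene')
for x,y,z in((303,380,.050),(493,360,.050),(300,305,.065),(484,290,.065),(308,437,.026),(484,405,.026),(76,478,.026),(192,462,.026)): print(x,z,pan(p,x,y,z,7,(270,160)).round(1))
# edge detection: dark block vs panel brightness along rows
g=cv2.cvtColor(p['img'],cv2.COLOR_RGB2GRAY).astype(int)
for v in range(202,224): print(v,g[v,308:346].tolist())
E
```

```text
303 0.05 [-33.3   7. ]
493 0.05 [-29.3  81.6]
300 0.065 [-58.8  10.7]
484 0.065 [-52.9  82.9]
308 0.026 [-24.7   7.2]
484 0.026 [-27.7  78.6]
76 0.026 [-21.4 -84.4]
192 0.026 [-20.8 -39.3]
202 [58, 56, 54, 51, 49, 47, 46, 46, 45, 43, 43, 40, 37, 30, 24, 19, 13, 9, 8, 8, 4, 9, 14, 20, 22, 17, 9, 12, 17, 27, 34, 48, 58, 60, 60, 57, 54, 51]
203 [58, 56, 54, 51, 44, 39, 36, 34, 34, 32, 31, 31, 31, 29, 28, 22, 16, 10, 7, 7, 9, 10, 13, 16, 16, 14, 7, 14, 21, 25, 32, 43, 55, 61, 61, 57, 55, 52]
204 [58, 57, 56, 53, 43, 33, 29, 28, 28, 28, 28, 28, 29, 29, 29, 28, 25, 16, 11, 10, 12, 13, 15, 14, 13, 10, 11, 18, 22, 26, 30, 39, 51, 60, 61, 59, 56, 54]
205 [59, 60, 57, 55, 42, 31, 27, 30, 28, 29, 28, 29, 29, 29, 28, 31, 30, 23, 12, 6, 11, 17, 13, 18, 14, 13, 11, 20, 25, 29, 27, 36, 47, 58, 61, 60, 57, 55]
206 [58, 59, 59, 55, 44, 33, 28, 28, 30, 30, 29, 29, 27, 27, 30, 33, 36, 29, 16, 11, 13, 14, 16, 21, 20, 18, 18, 23, 30, 27, 29, 33, 43, 56, 60, 60, 57, 56]
207 [58, 59, 59, 58, 49, 35, 29, 27, 29, 29, 29, 28, 29, 28, 27, 33, 39, 32, 17, 9, 10, 10, 15, 26, 28, 24, 23, 26, 28, 28, 27, 28, 39, 5
[... 1941 characters left out ...]
 87, 83, 78, 76, 73, 73, 72, 68, 65, 60, 58, 59, 57, 59, 59, 60]
220 [53, 52, 53, 55, 60, 80, 102, 113, 113, 110, 108, 105, 103, 100, 95, 91, 86, 85, 81, 75, 69, 65, 62, 60, 58, 58, 58, 58, 62, 62, 61, 59, 58, 58, 58, 58, 58, 59]
221 [54, 53, 53, 54, 58, 71, 86, 94, 91, 88, 84, 80, 76, 74, 70, 69, 67, 66, 63, 58, 55, 53, 50, 52, 52, 55, 57, 59, 60, 61, 62, 60, 61, 58, 59, 58, 59, 59]
222 [55, 53, 53, 54, 56, 59, 66, 70, 67, 65, 63, 61, 58, 58, 58, 59, 59, 60, 58, 56, 55, 53, 51, 50, 52, 55, 56, 59, 60, 60, 61, 61, 61, 59, 58, 59, 58, 59]
223 [56, 54, 54, 53, 54, 56, 57, 56, 55, 56, 57, 56, 57, 56, 57, 58, 60, 60, 60, 58, 57, 56, 53, 52, 51, 54, 56, 58, 59, 61, 62, 60, 62, 59, 59, 58, 59, 58]
```

```bash
python3 -m pendant '[[30,[-0.4,-1.2,-8],[0,0,0]],[30,[-0.4,-1.2,-16],[0,0,0]],[30,[-0.4,-1.2,-21],[0,0,0]],[30,[-0.4,-1.2,-24],[0,0,0]],[30,[-0.4,-1.2,-24],[0,0,0]]]'
```

```text
time: 15.3
ee_pos: [0.5447, 0.005, 0.0337]
tcp_rot: [-179.9, 0.0, -78.8]
wrist_force: [0.8, -1.0, -0.4]
opening: 0.0325
```

```bash
python3 -m pendant '[[30,[0,0,-2],[0,0,0]],[30,[0,0,-4],[0,0,0]],[30,[0,0,-4],[0,0,0]]]'; python3 -c "
from h import *
print(get_obs()['wrist_force'],get_obs()['torque'])"
```

```text
time: 15.68
ee_pos: [0.5447, 0.0048, 0.0297]
tcp_rot: [-179.9, -0.0, -78.8]
wrist_force: [-0.2, 0.2, -0.2]
opening: 0.0322
[-0.16387963  0.21867303 -0.24790548] [-0.12472963 -0.06033913 -0.00708818]
```

```bash
python3 -m pendant '[[30,[0,0,-1.5],[0,0,0]],[30,[0,0,-2.7],[0,0,0]],[30,[0,0,-2.7],[0,0,0]]]'; python3 -c "
from h import *
print(get_obs()['wrist_force'],get_obs()['torque'])
p=camera('scene'); save(p,'s7',(270,160,380,250),7)"
```

```text
time: 16.05
ee_pos: [0.545, 0.0049, 0.0272]
tcp_rot: [-179.9, -0.0, -78.8]
wrist_force: [1.4, -0.4, 1.6]
opening: 0.0326
[ 1.38782283 -0.422252    1.60449743] [-0.06183697 -0.18382951 -0.00934926]
```

View pics/s7.png

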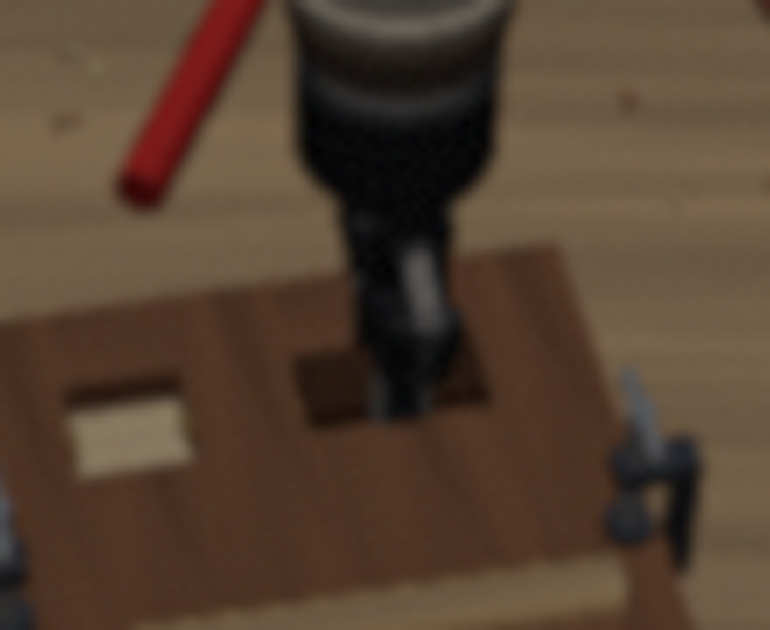

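Pic s7: the long block sits in its recess at crop (390,385), slightly proud. Next I release it, shut the fingers and press.

```bash
python3 -m pendant '[[50,[0,0,0],[0,0,0]],[60,[0,0,1],[0,0,0]],[60,[0,0,20],[0,0,0]],[0,[0,0,35],[0,0,0]],[0,[0,0,35],[0,0,0]],[0,[0,0,30],[0,0,0]],[0,[0,0,20],[0,0,0]],[0,[0,0,12],[0,0,0]],[0,[0,0,8],[0,0,0]],[0,[0,0,5],[0,0,0]],[0,[0,0,5],[0,0,0]]]'
```

```text
time: 17.48
ee_pos: [0.545, 0.0049, 0.0321]
tcp_rot: [-179.9, -0.0, -78.8]
wrist_force: [-0.2, -0.5, -0.5]
opening: -0.0003
```

```bash
python3 -m pendant '[[0,[0,0,-2],[0,0,0]],[0,[0,0,-4],[0,0,0]],[0,[0,0,-5],[0,0,0]],[0,[0,0,-6],[0,0,0]],[0,[0,0,-6],[0,0,0]]]'
```

```text
time: 18.1
ee_pos: [0.545, 0.0049, 0.0261]
tcp_rot: [-179.9, -0.0, -78.8]
wrist_force: [-0.3, -0.2, 0.1]
opening: -0.0002
```

```bash
python3 -m pendant '[[0,[0,0,-1],[0,0,0]],[0,[0,0,-2],[0,0,0]],[0,[0,0,-2],[0,0,0]]]'; python3 -c "
from h import *
p=camera('scene'); save(p,'s8',(270,160,380,250),7)"
```

```text
time: 18.48
ee_pos: [0.5451, 0.0049, 0.026]
tcp_rot: [-179.8, -0.0, -78.8]
wrist_force: [-7.6, 0.2, 16.7]
opening: -0.0002
```

View pics/s8.png

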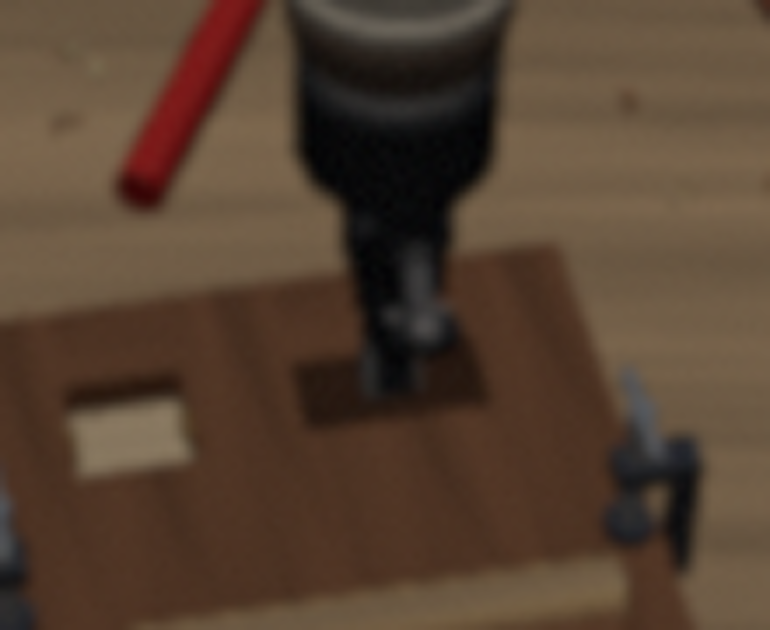

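Pic s8: the long block looks flush at crop (390,390), with 16.7 N reached at z = 0.026. One firmer press, then on to the square block.

```bash
python3 -m pendant '[[0,[0,0,-3],[0,0,0]],[0,[0,0,-3],[0,0,0]]]'
python3 - <<'E'
from h import *
for i in range(2):
    p=camera('top')
    for d in regions_of(p,'square_block'):
        c=p['img'][d['region']].mean(0)
        if c[0]>c[1]: print(rect(p,d['region'],.018))
print(get_obs()['q'])
E
```

```text
time: 18.77
ee_pos: [0.5451, 0.0049, 0.0259]
tcp_rot: [-179.7, -0.0, -78.8]
wrist_force: [-11.9, 0.2, 25.8]
opening: -0.0002
[427.5, 314.8, 49.1, 45.4, 49.6]
[426.3, 314.9, 47.3, 43.4, 49.7]
[ 5.11141838e-01  5.18015975e+00 -1.24958733e+01  7.20593252e+01
  1.02590365e-02 -1.00643047e+02]
```

```bash
python3 -m pendant '[[0,[0,0,50],[0,0,0]],[70,[-10,30,95],[0,0,3]],[70,[-30,80,95],[0,0,9]],[70,[-50,135,95],[0,0,15]],[70,[-71,190,90],[0,0,21]],[70,[-93,245,80],[0,0,27]],[70,[-112,295,65],[0,0,33]],[70,[-118,310,50],[0,0,37]],[70,[-118,310,50],[0,0,37]],[70,[-118,310,50],[0,0,37]]]'
python3 - <<'E'
from h import *
p=camera('scene'); save(p,'s9',(370,140,470,230),7)
for d in pinpoint(p,'square_block_top'): print(d)
E
```

```text
time: 20.23
ee_pos: [0.4275, 0.3144, 0.0764]
tcp_rot: [-179.7, -0.1, -41.9]
wrist_force: [0.8, -0.7, -0.2]
opening: 0.0601
{'position': [0.4516, 0.2255, 0.0148], 'confidence': 0.56}
```

View pics/s9.png

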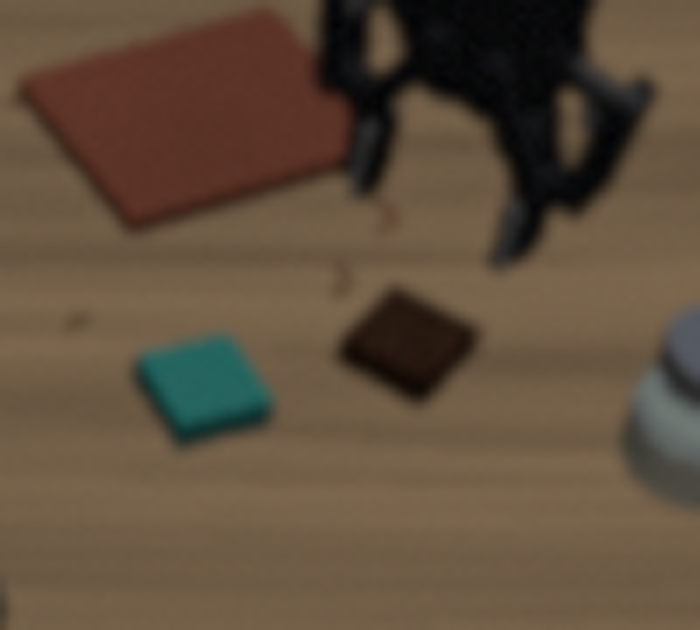

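Pic s9: the dark square block at crop (410,345) lies under the open jaws at (435,220). The turquoise look-alike at (205,385) is well clear.

```bash
python3 -m pendant '[[70,[0,0,-35],[0,0,0]],[70,[0,0,-58],[0,0,0]],[70,[0,0,-65.5],[0,0,0]],[55,[0,0,-65.5],[0,0,0]],[40,[0,0,-65.5],[0,0,0]],[40,[0,0,-65.5],[0,0,0]],[40,[0,0,-65.5],[0,0,0]]]' 40
```

```text
time: 21.2
ee_pos: [0.4285, 0.3146, 0.0123]
tcp_rot: [-179.6, -0.1, -42.0]
wrist_force: [0.5, -0.6, 6.4]
opening: 0.0425
```

```bash
python3 -m pendant '[[40,[0,0,40],[0,0,0]],[40,[10,-20,95],[0,0,0]],[40,[25,-75,100],[0,0,-6]],[40,[43,-130,100],[0,0,-12]],[40,[61,-185,100],[0,0,-18]],[40,[79,-240,100],[0,0,-24]],[40,[97,-295,100],[0,0,-30]],[40,[116,-350,90],[0,0,-34]],[40,[132,-400,65],[0,0,-36.9]],[40,[136.5,-413,45],[0,0,-36.9]],[40,[136.5,-413,45],[0,0,-36.9]],[40,[136.5,-413,45],[0,0,-36.9]]]'; python3 -c "
from h import *
p=camera('scene'); save(p,'s10',(250,170,340,240),8)"
```

```text
time: 22.7
ee_pos: [0.5651, -0.0973, 0.0582]
tcp_rot: [-179.6, -0.1, -78.8]
wrist_force: [0.3, 0.5, 0.1]
opening: 0.0419
```

View pics/s10.png

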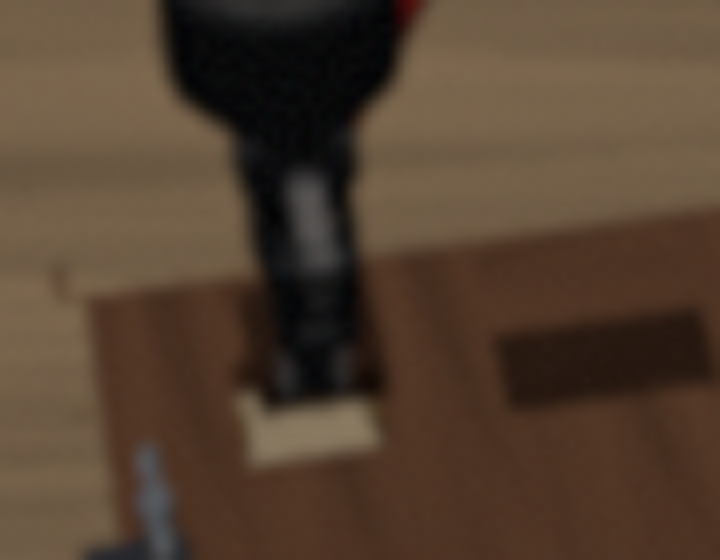

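Run:
```python
from lat import *
p=camera('scene')
def proj2(x,y,z):
    w=R@[x,y]+t-np.array([0.4,2]); u,v=proj(p,(w[0]/1e3,w[1]/1e3,z)); return round((u-250+.5)*8-.5),round((v-170+.5)*8-.5)
print("recess front",proj2(-21.5,-83.5,.026),proj2(-21.5,-36.5,.026),"block bevel-top front",[proj2(-23,-60+s,.0505) for s in(-22,22)],"block top rear",[proj2(-67,-60+s,.065) for s in(-22,22)])
g=cv2.cvtColor(p['img'],cv2.COLOR_RGB2GRAY).astype(int)
for v in range(206,230,2): print(v,(v-170)*8+3,g[v,276:302].tolist())
```

```text
recess front (244, 465) (381, 444) block bevel-top front [(243, 413), (374, 394)] block top rear [(223, 289), (352, 270)]
206 291 [59, 57, 54, 51, 43, 39, 32, 23, 11, 6, 9, 12, 17, 22, 23, 19, 14, 9, 16, 30, 48, 55, 61, 61, 59, 56]
208 307 [59, 58, 55, 47, 36, 31, 29, 22, 14, 7, 6, 7, 15, 20, 22, 18, 11, 12, 13, 25, 39, 52, 60, 61, 61, 58]
210 323 [59, 59, 59, 52, 40, 31, 28, 25, 19, 13, 7, 15, 18, 23, 19, 17, 14, 11, 15, 22, 34, 48, 56, 61, 62, 59]
212 339 [59, 61, 60, 57, 47, 34, 28, 26, 24, 14, 11, 13, 20, 19, 19, 19, 18, 17, 17, 25, 31, 41, 54, 60, 61, 60]
214 355 [57, 61, 59, 55, 44, 33, 29, 27, 30, 28, 23, 15, 12, 10, 10, 23, 36, 36, 31, 28, 26, 35, 50, 58, 62, 60]
216 371 [57, 57, 54, 44, 34, 28, 23, 27, 37, 42, 36, 21, 10, 12, 11, 23, 36, 36, 27, 21, 20, 24, 43, 54, 59, 61]
218 387 [57, 58, 56, 54, 52, 48, 34, 20, 24, 36, 36, 24, 15, 12, 12, 20, 31, 30, 21, 20, 18, 24, 40, 54, 60, 61]
220 403 [56, 58, 62, 77, 94, 95, 75, 46, 35, 44, 50, 53, 58, 62, 65, 73, 82, 88, 87, 75, 61, 53, 55, 58, 60, 61]
222 419 [53, 56, 58, 67, 85, 105, 108, 102, 103, 109, 114, 115, 116, 116, 117, 118, 121, 121, 120, 107, 84, 62, 55, 57, 60, 60]
224 435 [52, 56, 56, 58, 75, 101, 117, 121, 122, 121, 122, 122, 122, 123, 123, 122, 121, 120, 120, 117, 102, 79, 60, 58, 60, 60]
226 451 [52, 54, 55, 56, 71, 95, 113, 117, 117, 114, 110, 108, 103, 102, 98, 93, 88, 84, 82, 79, 73, 65, 60, 59, 60, 60]
228 467 [52, 53, 55, 57, 63, 72, 77, 75, 71, 69, 68, 66, 62, 60, 57, 53, 51, 52, 52, 55, 58, 59, 60, 60, 59, 59]
```

Pic s10: the square block is held over its recess at crop (315,445). Against the projected model it sits about 2 mm toward +y, even after allowing for the bias seen with the long block. I'll shift -1.7 mm and lower by feel.

```bash
python3 -m pendant '[[40,[0.3,-1.7,-8],[0,0,0]],[40,[0.3,-1.7,-16],[0,0,0]],[40,[0.3,-1.7,-21],[0,0,0]],[40,[0.3,-1.7,-24],[0,0,0]],[40,[0.3,-1.7,-26],[0,0,0]],[40,[0.3,-1.7,-26],[0,0,0]]]'; python3 -m pendant '[[40,[0,0,-2],[0,0,0]],[40,[0,0,-3],[0,0,0]],[40,[0,0,-3],[0,0,0]]]'
```

```text
time: 23.55
ee_pos: [0.5658, -0.099, 0.0327]
tcp_rot: [-179.5, -0.1, -78.8]
wrist_force: [-0.1, -0.3, -1.3]
opening: 0.0421
time: 23.92
ee_pos: [0.566, -0.0991, 0.0297]
tcp_rot: [-179.5, -0.1, -78.8]
wrist_force: [0.5, -1.2, 0.9]
opening: 0.042
```

```bash
python3 -m pendant '[[40,[0,0,-1.5],[0,0,0]],[40,[0,0,-2.5],[0,0,0]],[40,[0,0,-2.5],[0,0,0]]]'; python3 -m pendant '[[60,[0,0,0],[0,0,0]],[70,[0,0,1],[0,0,0]],[70,[0,0,20],[0,0,0]],[0,[-0.5,1,35],[0,0,0]],[0,[-0.5,1,35],[0,0,0]],[0,[-0.5,1,35],[0,0,0]],[0,[-0.5,1,25],[0,0,0]],[0,[-0.5,1,14],[0,0,0]],[0,[-0.5,1,8],[0,0,0]],[0,[-0.5,1,6],[0,0,0]]]'; python3 -m pendant '[[0,[0,0,-1.5],[0,0,0]],[0,[0,0,-3],[0,0,0]]]';  python3 -m pendant '[[0,[0,0,-2],[0,0,0]],[0,[0,0,-3],[0,0,0]]]'; python3 -m pendant '[[0,[0,0,-1.5],[0,0,0]],[0,[0,0,-3],[0,0,0]],[0,[0,0,-3],[0,0,0]]]'
```

```text
time: 24.3
ee_pos: [0.5661, -0.0992, 0.0272]
tcp_rot: [-179.5, -0.2, -78.8]
wrist_force: [0.4, -2.2, 2.4]
opening: 0.0424
time: 25.55
ee_pos: [0.5651, -0.0982, 0.0326]
tcp_rot: [-179.5, -0.1, -78.8]
wrist_force: [-2.4, -0.2, 3.5]
opening: -0.0002
time: 25.8
ee_pos: [0.5652, -0.0982, 0.0299]
tcp_rot: [-179.5, -0.2, -78.8]
wrist_force: [-1.3, -0.4, 2.5]
opening: -0.0001
time: 26.05
ee_pos: [0.5653, -0.0982, 0.0268]
tcp_rot: [-179.5, -0.2, -78.8]
wrist_force: [-2.1, 0.1, 2.1]
opening: 0.0001
time: 26.42
ee_pos: [0.5655, -0.0983, 0.026]
tcp_rot: [-179.4, -0.2, -78.8]
wrist_force: [-8.8, 1.0, 19.3]
opening: 0.0002
```

```bash
python3 -m pendant '[[0,[0,0,-3],[0,0,0]],[0,[0,0,-3],[0,0,0]]]'; python3 -m pendant '[[0,[-5,0,40],[0,0,0]],[0,[-20,20,90],[0,0,0]],[0,[-50,70,120],[0,0,0]],[0,[-90,120,130],[0,0,0]],[0,[-125,170,140],[0,0,0]],[0,[-155,220,150],[0,0,0]],[0,[-180,270,150],[0,0,0]],[0,[-200,320,150],[0,0,0]],[0,[-200,320,150],[0,0,0]]]'
python3 - <<'E'
from lat import *
s=camera('scene');p=camera('top')
a=cv2.resize(p['img'][105:220,275:405],(650,575),interpolation=cv2.INTER_CUBIC)
cv2.imwrite('pics/t11.png',a[:,:,::-1]); save(s,'s11',(240,175,400,290),5)
for d in regions_of(p,'dowel')[:1]: print(rect(p,d['region'],.0385))
for l in ('long_block','square_block'):
  for d in regions_of(p,l)[:2]:
    r=rect(p,d['region'],.026); print(l,round(d['confidence'],2),r,R.T@(np.array(r[:2])-t))
E
```

```text
time: 26.68
ee_pos: [0.5656, -0.0982, 0.026]
tcp_rot: [-179.3, -0.2, -78.8]
wrist_force: [-12.8, 1.6, 26.9]
opening: 0.0002
time: 27.8
ee_pos: [0.3642, 0.2246, 0.1759]
tcp_rot: [-179.3, -0.2, -78.5]
wrist_force: [-0.5, 0.2, -0.3]
opening: 0.0003
[675.4, -1.3, 29.0, 182.1, 10.7]
long_block 0.74 [545.2, 5.2, 35.3, 70.1, 10.9] [-44.57596618  44.57929159]
square_block 0.61 [566.3, -96.6, 47.2, 45.3, 9.6] [-43.3968512  -59.37771725]
square_block 0.49 [453.9, 221.1, 44.4, 45.6, 17.5] [-92.76266029 273.98404854]
```

View pics/s11.png

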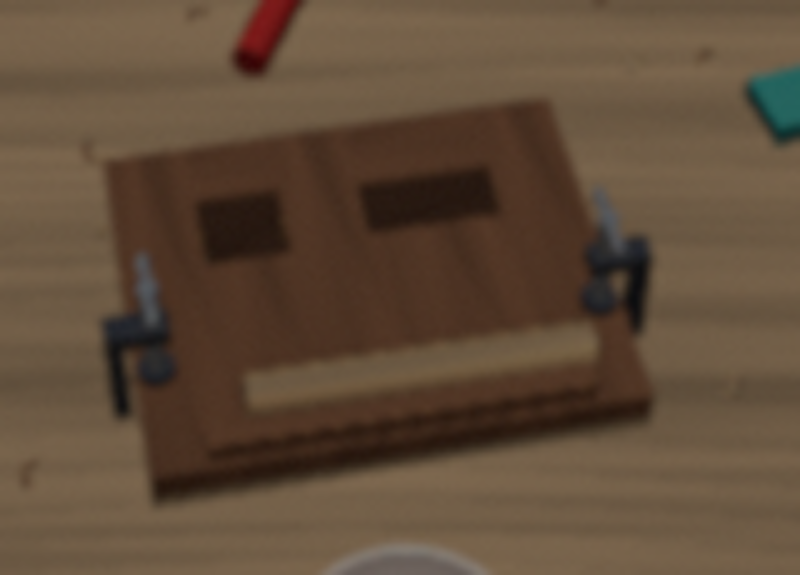

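```bash
python3 -c "
from workcell import *
print(job_done(), get_obs()['time'])"
```

```text
the job is handed in; nothing more can be done
the job is handed in; nothing more can be done
```

The job is done and handed in at about 28 s on the robot's clock, against the 72 s limit.

- **Dowel:** I rolled it to the stop strip with the open fingertips, then pushed its lagging +y end in until the push stalled at 9 N. The last picture shows its axis at panel x of about 0.082 (0.0805 expected), parallel to the strip within about 0.4°. That agrees within camera accuracy, so the contact itself rests on the stalled push, which I did not repeat at the end.
- **Long and square walnut blocks:** Both went into their recesses bevel side down and were pressed with the shut fingers. Each press stopped at z = 0.026, the panel's top, and held at 26–27 N. The last pictures show both in place and flush: the long block's centre is within 0.6 mm of its recess centre and the square block's within 1.7 mm.
- **Other things on the bench:** I never deliberately touched the offcut, the tools, the turquoise look-alike or the red rod. I did not re-measure them all at the end.

**Disagreements:**
- The scene camera placed the held blocks 2–4 mm further toward +y than the top camera and the tool position did. I split the difference, and both blocks went in without sideways resistance.
- The network once reported the square recess far from where it is, so I fitted the panel's pose from the recess and panel corners instead.

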